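# Load the pressing board and wind the press bed to the mark

## Robot

A 6-joint arm with a two-finger parallel gripper is mounted at the origin on the work surface. World frame = base frame: x ahead of the robot, y to its left, z up, the work surface at z = 0. Lengths are in m, angles in rad, forces in N, time in s.
With the tool pointing down it reaches from about 0.35 to 0.975 m from the base axis. Payload 4.9 kg.
Tool frame: the origin (TCP) lies on the centre line of the jaws, within the pads' length; the fingertips stand 19 mm ahead of it and the grasp point (between the pads) is the TCP; z points along the fingers, y is the line along which they close (so a half turn about z gives the same grasp; the last joint's range is limited). The gripper opens to 85 mm and grips with 20 to 120 N. Pads are 22 mm wide; open, the fingers measure 114 mm over their backs; the gripper's body (76 mm by 85 mm) begins 54 mm behind the grasp point. The pads swing forward as they close: fully open they stand 13 mm farther back than shut.
Start: joints at [-1.352, 0.053, 1.613, -0, 1.476, -0.119], TCP at [0.207, -0.59, 0.25] pointing down, gripper open.
Joint ranges: [-3.01, 3.01], [-1.01, 2.22], [0.06, 2.58], [-1.02, 4.17], [0.09, 2.62], [-3.14, 3.14]. Speed limits (rad/s): [2.57, 2.57, 3.14, 3.14, 3.14, 3.14].

## Interface

Orientations are given as a unit quaternion [w, x, y, z].
In Python, from plant import state, grab_frame, ticket, spotter gives the robot as it stands.
- The arm moves only by the tool apply_moves, never from a script. Its argument "series" is a list of rows, each an object of numbers: "jaw": the closure, from 0 (fully open) to 1 (shut); "dx", "dy", "dz": the shift along the tool's x, y, z in mm; "turn": the turn about the tool's z in rad. A call has 1 to 5 rows; each row is the pose to reach, as a shift and turn from the pose commanded when the call began, along the tool's axes at that moment; what a row does not reach only later rows make up. A row lasts 1/12 s, in which the tool goes at most 41.7 mm and 7.16 degrees, less where a joint would pass 70% of its speed; a pose out of reach is approached as far as the arm can. A call with a gripper value outside its range is refused whole. The fingers move at their own pace and stop on an object; the grip force is fixed at half the most. Time passes only in rows, so rows that repeat a pose let the fingers close. It gives the time, the measured TCP pose, the force, the opening and the grip force at its end, in the units of the state.
- state(): the state, without advancing time (a new reading comes with each control period).
- grab_frame(name): name is "scene" or "side" or "wrist"; returns a dict with "pixels" (480x640x3 uint8, red, green, blue), "mtx" (3x3 intrinsics, pixels), "camera_from_world" (4x4, takes a point from world to camera coordinates). Camera axes: x right, y down, z forward; pixel columns grow to the right and rows downward; lengths in m; the calibration is good to about 2 mm. A picture is of the moment at which its call begins. There is no depth.
- ticket.job_done(): hands the job in; it is judged then, once.
Trained networks look in a picture, given as the dict that the camera call returned (one of the last four; its "shot" number tells which), for a name from the list of things; names that differ only in an ending like _2 or _b are one class to them, and where a whole thing is asked for, a point or a joint stands for the part that bears it (a point fixed in the world has none). Each returns a list of dicts, best first, with "conf" (0 to 1); they miss things now and then, are a little off and sometimes report something else, mostly with a low value. They report only what shows in the picture. A call takes as long as a camera call. They do not tell look-alikes from the thing itself.
- spotter.outline_of(picture, target): "region" (480x640 bool, what is visible of it) and "extent" ([left, top, right, bottom] in pixels, round what is visible of it).
The state is a dict: "time": time; "joint_pos": joint angles; "joint_vel": joint speeds; "joint_efforts": joint torques, N m; "tool_pos": TCP position; "tool_rot": TCP orientation; "contact_force": force on the tool from outside, world axes, zero at the start; "ft_torque": the same for the moment, N m; "gripper_width": opening from 0.0 (shut) to 1.0 (fully open); "grasp_force": force on a finger pad.
Only numpy, scipy, OpenCV 4.12 (cv2) and the standard library are available. Lean on these libraries where they do the work, as an engineer would, in place of code of your own. Each camera call takes 0.05 s, during which the arm holds its last target. There are 200 camera calls.

## Task

Lay the ribbed plywood pressing board flat and flush on the paper stack that lies on the press's sliding bed and let go of it. Then wind the handwheel until the red index on the bed stands level with the green clip on the press base, the board still lying flush on the stack. Move the bed only by its handwheel, and leave the bottle, sponge, screwdriver and ledger where they are.

Things in the scene. Friction and masses are not known exactly. Their poses are not given: they have to be found in the camera images.
- press: Bench press, a fixed grey base plate 260 (its x) by 510 (its y) by 30 mm high; origin on the table, 10 mm in its +y direction from the plate's centre; z up. Along its +y: handwheel at y = -210 mm, then the sliding bed with a paper stack, then a blue arch at y = 170 mm that the bed runs in under.
- arch (a point): Centre of the pressing foot's underside, 139 mm above the table, 18 mm higher than the rib of a board on the stack. The blue arch: posts 22 by 40 mm at x = -113 and +113 mm of the press, crossbeam 60 mm wide in y, its top at 190 mm; steel crossbar on top up to 235 mm.
- bracket (a point): Middle of the top of the blue bracket arm over the handwheel: 16 mm wide, underside 143 mm, top 149 mm above the table, from the hub along the press's +x to an upright at x = 108 to 128 mm. Nothing that reaches down between the spokes can pass it, so the wheel is wound in strokes, lifting out and going on at another spoke.
- wheel_axis (a point): Centre of the handwheel, 130 mm above the table, axis vertical; fixed, axes as the press. Level wheel: black rim of 180 mm mean diameter, 16 mm thick; hub radius 22 mm; three round spokes 14 mm thick, 120 degrees apart, one red, two steel. Between the spokes it is open down to 30 mm, but for the pinion housing (radius 30 mm, up to 70 mm above the table).
- handwheel (a joint): Wheel angle in rad, growing clockwise seen from above; clockwise drives the bed towards the arch (+y of the press), 20 mm per rad. At 0 the red spoke points along the press's +x. Starts between 0 and 2, stops at 10.7. Friction holds it where it is left; turning takes about 0.25 N m.
- red_spoke (a point): Point on the axis of the red spoke, 60 mm out from the wheel's centre; its x axis points outwards along the spoke.
- bed (a joint): Travel of the sliding bed in m along +y of the press, driven by the wheel (0.02 m per rad). The bed is an aluminium tray 170 (x) by 130 (y) mm, top 49 mm above the table, carrying a buff paper and card stack fixed to it.
- stack_top (a point): Centre of the top face of the paper stack, 84 mm above the table; the stack is 150 (its x) by 110 (its y) by 35 mm high, axes as the press. Moves with the bed.
- index (a point): Far (+x) end of the red index, a block 8 mm wide in y and 16 mm high that sticks out of the bed's far side near its trailing end; the point is at mid height, 41 mm above the table. Moves with the bed; axes as the press.
- clip: Green clip on the far (+x) edge of the press base, 18 mm in x, a raised green middle 8 mm wide in y and 14 mm high on a black foot; origin at its underside centre, fixed. The bed is right when the index's y equals the clip's y, both in the press's axes.
- board: Loose pressing board, plywood plate 150 (its x) by 110 (its y) by 12 mm with a dark wooden rib 130 (x) by 24 (y) by 24 mm standing along its middle, 36 mm high in all, about 0.3 kg; origin at the centre of its underside. Starts on the table to the left of the press.
- bottle: White bottle, 66 mm diameter, 190 mm high, beyond the press; origin at the underside. To be left alone.
- sponge: Blue sponge block 90 by 60 by 40 mm; origin at the underside. To be left alone.
- screwdriver: Orange screwdriver lying to the right of the press, about 200 mm long; to be left alone.
- ledger: Closed ledger with dark red covers, 90 by 150 by 40 mm beyond the press; origin at the underside. To be left alone.
Not all that is in view belongs to the job. Of the things that look like the board, the smallest one is meant.

How it is judged:
On the way, in this order (a step that is already met when the one before it is completed fails the run):
1. the board lies flush on the stack, let go (x of board in the frame of stack_top between -0.005 and 0.005 m and y of board in the frame of stack_top between -0.005 and 0.005 m and z of board in the frame of stack_top between -0.004 and 0.004 m and angle between the x axis of board and the x axis of stack_top, either way round below 0.07 rad and angle between board's own z axis and vertical below 0.05 rad and contact force between the fingers and board below 0.3 N), for 0.2 s.
2. the bed's red index stands at the green clip (y of clip in the frame of index between -0.005 and 0.005 m), for 0.2 s.
At the end, for the whole second after the job is handed in: Red index within 5 mm of the green clip along the bed's travel, wheel at rest; board lying flat on the stack, centred within 5 mm each way, square within 4 degrees, released and at rest; bystanders not moved more than 25 mm (all of step 1 and all of step 2 and velocity of joint handwheel between -0.05 and 0.05 rad/s and linear speed of board below 0.02 m/s); the robot touches nothing.
It fails at once if the robot pushed the bed or its stack directly (contact force between any of the fingers, the arm and bed above 4 N).
It fails at once if the bottle was disturbed (distance of bottle from where it was at the start of the episode above 0.025 m).
It fails at once if the sponge was disturbed (distance of sponge from where it was at the start of the episode above 0.025 m).
It fails at once if the screwdriver was disturbed (distance of screwdriver from where it was at the start of the episode above 0.025 m).
It fails at once if the ledger was disturbed (distance of ledger from where it was at the start of the episode above 0.025 m).
It also fails if it takes over 72 s, if anything falls off the work surface, if the arm or the gripper's body presses on something with over 40 N, if the wrist force passes 120 N, or if a joint passes its speed limit or range.

## Working session

There is one attempt and no reset: what is moved stays moved. The work goes in short steps, Python scripts to look and compute and a tool call to move; the robot and the scene stay as the last step left them, time stands still between calls to the robot, and variables do not carry over. Pictures are saved under pics/ and viewed, at most 10 in all, crops included, and the job is handed in when it is done.

Besides the shell and the picture viewer there is one more tool, called after "Call:" by a JSON object that holds its "api" and its "payload". apply_moves: Moves the arm, as the interface text tells. Its arguments: {"type":"object","properties":{"series":{"type":"array","items":{"type":"object","properties":{"jaw":{"type":"number"},"dx":{"type":"number"},"dy":{"type":"number"},"dz":{"type":"number"},"turn":{"type":"number"}}}}},"required":["series"]}

```bash
ls; mkdir -p pics
cat > h.py <<'E'
import numpy as np, cv2
from plant import state, grab_frame, ticket, spotter
def save(f,name): cv2.imwrite('pics/'+name,cv2.cvtColor(f['pixels'],cv2.COLOR_RGB2BGR))
def proj(f,P):
    P=np.atleast_2d(P); c=P@f['camera_from_world'][:3,:3].T+f['camera_from_world'][:3,3]
    u=c@np.array(f['mtx']).T; return u[:,:2]/u[:,2:]
def back(f,uv,z):
    uv=np.atleast_2d(np.float64(uv)); M=np.array(f['camera_from_world']);R=M[:3,:3];t=M[:3,3]
    C=-R.T@t; d=np.c_[uv,np.ones(len(uv))]@np.linalg.inv(f['mtx']).T@R
    return C+d*((z-C[2])/d[:,2])[:,None]
E
python3 - <<'E'
from h import *
for n in('scene','side'):
    f=grab_frame(n); save(f,n+'0.png'); M=f['camera_from_world']; print(n,-M[:3,:3].T@M[:3,3],M[:3,:3][2])
    for t in('board','press','stack_top','red_spoke','index','clip','bed'):
        for d in spotter.outline_of(f,t): print(t,round(d['conf'],2),d['extent'],int(d['region'].sum()))
print(state())
E
```

```text
pics
scene [ 1.30684721 -0.1474635   0.95746346] [-0.67666443  0.15055165 -0.72073535]
board 0.82 [401.1, 205.3, 450.1, 252.3] 1602
board 0.77 [364.9, 147.3, 419.1, 202.0] 2009
board 0.71 [483.2, 233.0, 575.9, 302.7] 3305
press 0.87 [155.5, 177.0, 394.0, 341.2] 19323
stack_top 0.84 [216.2, 231.0, 323.0, 304.9] 3371
red_spoke 0.95 [157.2, 225.4, 241.0, 295.2] 1997
index 0.61 [218.7, 232.4, 326.2, 302.4] 3251
clip 0.53 [335.9, 289.8, 347.7, 301.1] 65
bed 0.68 [218.4, 233.4, 320.2, 304.1] 3277
side [ 0.11179688 -0.96231296  1.30744043] [ 0.23100473  0.62431344 -0.74623692]
board 0.86 [256.5, 183.3, 306.1, 208.3] 773
board 0.64 [284.0, 132.3, 335.5, 168.5] 1283
board 0.48 [233.2, 202.0, 246.9, 222.6] 158
press 0.74 [280.0, 182.4, 417.9, 356.7] 13513
stack_top 0.6 [308.7, 239.7, 380.8, 319.9] 2137
red_spoke 0.79 [340.3, 269.6, 412.7, 330.9] 1576
index 0.87 [307.9, 236.6, 380.4, 317.1] 2134
bed 0.66 [311.3, 237.4, 381.0, 320.0] 2160
{'time': 0.8, 'joint_pos': array([-1.35198284e+00,  5.26522569e-02,  1.61287356e+00, -5.30207894e-06,
        1.47599880e+00, -1.18998115e-01]), 'joint_vel': array([-0.00071709,  0.00038926, -0.00038774,  0.00147965, -0.00124873,
       -0.00165644]), 'joint_efforts': array([-7.39865900e-04, -3.93644965e+01, -3.70437634e+01, -4.03644231e-05,
        5.41030731e-04,  1.30429154e-05]), 'tool_pos': array([ 0.20713788, -0.58966823,  0.25034902]), 'tool_rot': array([ 3.41082355e-05,  9.85769253e-01,  1.68104070e-01, -9.38757369e-07]), 'contact_force': array([-0.57511506,  0.11204578, -0.37167778]), 'ft_torque': array([ 0.01510042, -0.00464457,  0.04618247]), 'grasp_force': 0.0, 'gripper_width': 1.0005591528094722}
```

View pics/scene0.png

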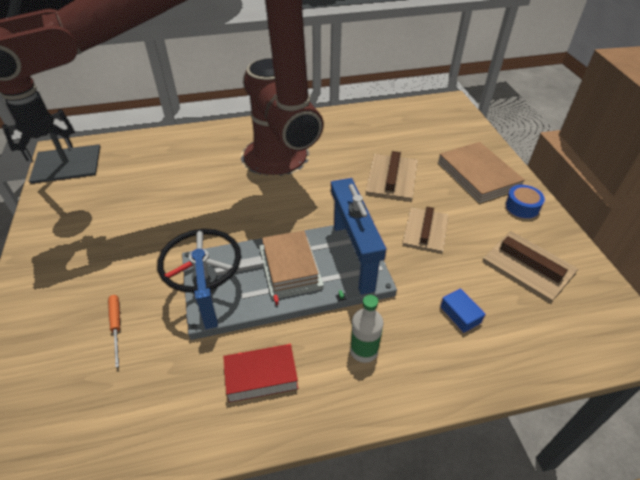

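View pics/side0.png

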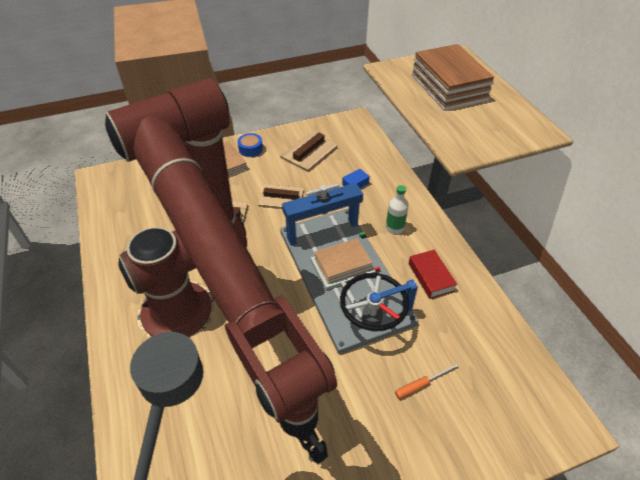

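The scene view shows three candidates: A (425,229), B (392,175), and C (529,266). The flat plywood block at (480,170) has no rib. The press is at (290,280), the green clip at (341,295), the red index at (277,300) and the red spoke at (180,270). Next I measure sizes and check in a crop.

Run:
```python
from h import *
f=grab_frame('scene')
np.save('pics/sc.npy',dict(pixels=f['pixels'],mtx=f['mtx'],camera_from_world=f['camera_from_world']))
for d in spotter.outline_of(f,'board'):
    m=d['region'].astype(np.uint8); c=max(cv2.findContours(m,0,1)[0],key=len)[:,0]
    p=back(f,c,0.01)[:,:2]; r=cv2.minAreaRect(np.float32(p)); print(d['extent'],np.round(r[0],3),np.round(r[1],3),r[2])
d=spotter.outline_of(f,'press')[0]; 
# base plate corners hand refined by crop
im=cv2.cvtColor(f['pixels'],cv2.COLOR_RGB2BGR)
a=cv2.resize(im[130:330,350:590],None,fx=3.3,fy=3,interpolation=cv2.INTER_CUBIC); 
cv2.imwrite('pics/cropA.png',cv2.resize(im[140:310,360:586],(798,600),interpolation=cv2.INTER_CUBIC))
cv2.imwrite('pics/cropP.png',cv2.resize(im[165:350,150:400],(800,592),interpolation=cv2.INTER_CUBIC))
```

```text
[482.1, 229.8, 579.2, 301.4] [0.636 0.574] [0.198 0.159] 31.496000289916992
[364.3, 151.2, 418.1, 199.2] [0.193 0.348] [0.149 0.247] 64.9107666015625
[403.9, 210.8, 451.7, 248.8] [0.448 0.359] [0.115 0.177] 59.26729965209961
```

View pics/cropA.png

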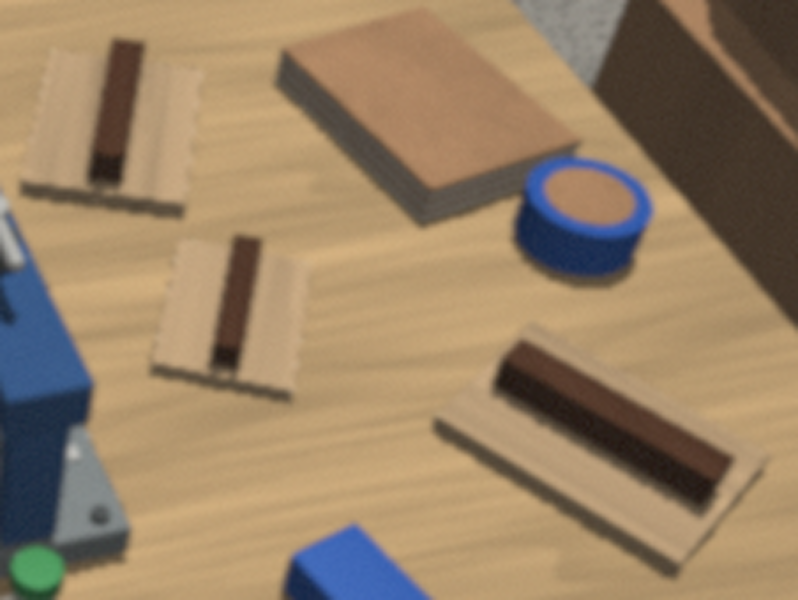

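View pics/cropP.png

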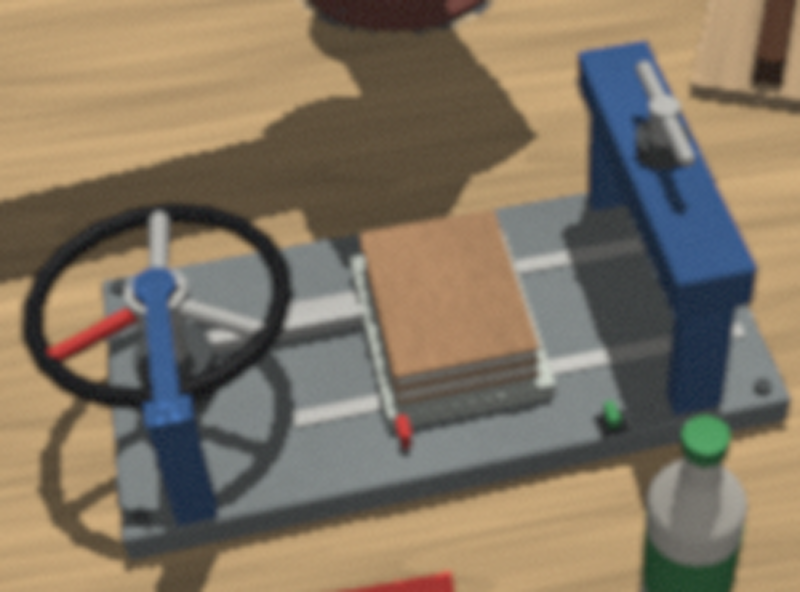

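A, at (425,229), is the smallest, so it is the board. The close crop shows it clearly. Next I fit the poses from the corners.

```bash
cat >> h.py <<'E'
from scipy.optimize import least_squares
def fit(f,P,uv,x0):  # planar pose of model pts P
    P=np.float64(P)
    def w(q): c,s=np.cos(q[2]),np.sin(q[2]); return np.c_[q[0]+c*P[:,0]-s*P[:,1],q[1]+s*P[:,0]+c*P[:,1],P[:,2]]
    r=least_squares(lambda q:(proj(f,w(q))-uv).ravel(),x0); return r.x,np.abs(r.fun).reshape(-1,2).round(1).tolist()
E
python3 - <<'E'
from h import *
f=np.load('pics/sc.npy',allow_pickle=True).item()
ca=lambda p:np.float64(p)/3.53+[360,140]
cp=lambda p:np.float64(p)/3.2+[150,165]
bc=ca([(180,238),(311,262),(290,390),(152,366)])
print(back(f,bc,.012).round(3)); B=[(-.075,-.055,.012),(-.075,.055,.012),(.075,.055,.012),(.075,-.055,.012)]
print(fit(f,B,bc,[.45,.36,0]))
pc=cp([(128,540),(786,400),(103,283),(155,285)])
P=[(.13,-.265,.03),(.13,.245,.03),(-.13,-.265,.03),(0,-.21,.149)]
q,e=fit(f,P,pc,[.5,0,0]); print('press',q,e)
sc=back(f,cp([(362,232),(493,212),(537,345),(400,378)]),.084); 
def loc(p): c,s=np.cos(q[2]),np.sin(q[2]); d=np.atleast_2d(p)[:,:2]-q[:2]; return np.c_[d@[c,s],d@[-s,c]]
print('stack corners press',loc(sc).round(3), 'world c',sc.mean(0))
print('index',loc(back(f,cp([(403,420),(408,446)]),.045)).round(3)); print('clip',loc(back(f,cp([(612,410)]),.04)))
print('redtip',loc(back(f,cp([(52,353),(132,316)]),.13)),'steel',loc(back(f,cp([(158,215),(262,330)]),.13)))
print('hub',loc(back(f,cp([(157,285)]),.149)))
c,s=np.cos(q[2]),np.sin(q[2]); print('wheel',q[0]+.21*s,q[1]-.21*c)
print(state()['tool_pos'],state()['tool_rot'])
E
```

```text
[[0.361 0.348 0.012]
 [0.412 0.443 0.012]
 [0.542 0.369 0.012]
 [0.495 0.275 0.012]]
(array([ 0.45225169,  0.35892851, -0.50281631]), [[0.5, 0.1], [0.1, 0.2], [0.9, 0.6], [0.6, 0.8]])
press [ 0.53141796 -0.04588817  0.0345434 ] [[1.7, 0.8], [2.8, 0.9], [0.8, 1.0], [0.1, 0.2]]
stack corners press [[-0.077 -0.051]
 [-0.072  0.056]
 [ 0.072  0.055]
 [ 0.077 -0.05 ]] world c [ 0.53166703 -0.04348251  0.084     ]
index [[ 0.086 -0.052]
 [ 0.11  -0.053]]
clip [[0.11316556 0.10279763]]
redtip [[ 0.02932544 -0.28745685]
 [ 0.00882574 -0.23028735]] steel [[-0.08969304 -0.20336325]
 [ 0.04585093 -0.14133562]]
hub [[ 0.00117632 -0.20839467]]
wheel 0.5386706336889682 -0.2557628947842859
[ 0.20712366 -0.5896603   0.25029421] [-1.93188872e-05  9.85769230e-01  1.68104208e-01 -2.63121947e-06]
```

Call:
{"api": "apply_moves", "payload": {"series": [{"dx":135,"dy":-95,"dz":-35},{"dx":135,"dy":-95,"dz":-35},{"dx":135,"dy":-95,"dz":-35},{"dx":135,"dy":-95,"dz":-35},{"dx":135,"dy":-95,"dz":-35}]}}

```text
invalid input at $.series[0]: expected keys jaw, dx, dy, dz, turn
```

Call:
{"api": "apply_moves", "payload": {"series": [{"dx":135,"dy":-95,"dz":-35},{"dx":135,"dy":-95,"dz":-35},{"dx":135,"dy":-95,"dz":-35},{"dx":135,"dy":-95,"dz":-35},{"dx":135,"dy":-95,"dz":-35}]}}

```text
invalid input at $.series[0]: expected keys jaw, dx, dy, dz, turn
```

Call:
{"api": "apply_moves", "payload": {"series": [{"dx":130,"dy":-95,"dz":-60},{"dx":130,"dy":-95,"dz":-60},{"dx":130,"dy":-95,"dz":-60},{"dx":130,"dy":-95,"dz":-60},{"dx":130,"dy":-95,"dz":-60}]}}

```text
invalid input at $.series[0]: expected keys jaw, dx, dy, dz, turn
```

Run:
```python
from h import *
f=grab_frame('wrist'); save(f,'w1.png'); np.save('pics/w1.npy',dict(pixels=f['pixels'],mtx=f['mtx'],camera_from_world=f['camera_from_world']))
M=f['camera_from_world']; print(-M[:3,:3].T@M[:3,3],M[:3,:3])
s=state(); print(s['time'],s['tool_pos'],s['tool_rot'],s['joint_pos'])
```

```text
[ 0.26902803 -0.56748036  0.37326259] [[ 3.31552207e-01 -9.43436873e-01 -3.01984423e-05]
 [-9.11849248e-01 -3.20459575e-01  2.56586458e-01]
 [-2.42082803e-01 -8.50442700e-02 -9.66521282e-01]]
1.0 [ 0.20711777 -0.58967606  0.25030626] [ 1.60889540e-05  9.85769684e-01  1.68101548e-01 -5.27342726e-06] [-1.35201434e+00  5.27017735e-02  1.61289368e+00 -1.21928411e-05
  1.47596559e+00 -1.19023843e-01]
```

View pics/w1.png

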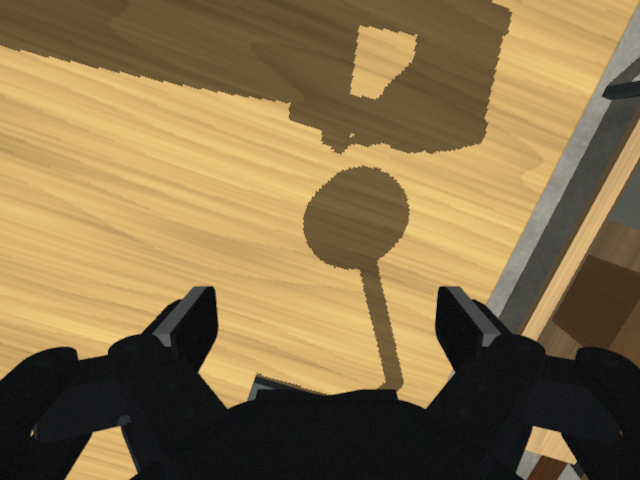

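The picture shows bare table with the arm's shadow, because the arm hasn't moved (all keys are required). The wrist camera sits 66 mm along tool +x and looks back at the fingers.

Call:
{"api": "apply_moves", "payload": {"series": [{"jaw":0,"dx":135,"dy":-95,"dz":-35,"turn":0},{"jaw":0,"dx":135,"dy":-95,"dz":-35,"turn":0},{"jaw":0,"dx":135,"dy":-95,"dz":-35,"turn":0},{"jaw":0,"dx":135,"dy":-95,"dz":-35,"turn":0},{"jaw":0,"dx":135,"dy":-95,"dz":-35,"turn":0}]}}

```text
time: 1.42
tool_pos: [0.3065, -0.4517, 0.2879]
tool_rot: [0.001, 0.985, 0.171, 0.002]
contact_force: [0.3, -0.5, 0.9]
gripper_width: 0.998
grasp_force: 0.0
```

Call:
{"api": "apply_moves", "payload": {"series": [{"jaw":0,"dx":120,"dy":-110,"dz":-35,"turn":0},{"jaw":0,"dx":120,"dy":-110,"dz":-35,"turn":0},{"jaw":0,"dx":120,"dy":-110,"dz":-35,"turn":0},{"jaw":0,"dx":120,"dy":-110,"dz":-35,"turn":0},{"jaw":0,"dx":120,"dy":-110,"dz":-35,"turn":0}]}}

```text
time: 1.83
tool_pos: [0.3827, -0.3075, 0.3231]
tool_rot: [0.001, 0.985, 0.171, 0.002]
contact_force: [-0.4, 0.1, 0.5]
gripper_width: 1.004
grasp_force: 0.0
```

Call:
{"api": "apply_moves", "payload": {"series": [{"jaw":0,"dx":100,"dy":-130,"dz":-70,"turn":0.125},{"jaw":0,"dx":100,"dy":-130,"dz":-70,"turn":0.25},{"jaw":0,"dx":100,"dy":-130,"dz":-70,"turn":0.3},{"jaw":0,"dx":100,"dy":-130,"dz":-70,"turn":0.3},{"jaw":0,"dx":100,"dy":-130,"dz":-70,"turn":0.3}]}}

```text
time: 2.25
tool_pos: [0.4321, -0.1532, 0.3933]
tool_rot: [0.001, 1.0, 0.02, 0.002]
contact_force: [0.1, -0.9, 0.8]
gripper_width: 1.0
grasp_force: 0.0
```

Run:
```python
from h import *
f=grab_frame('wrist'); save(f,'w2.png'); np.save('pics/w2.npy',dict(pixels=f['pixels'],mtx=f['mtx'],camera_from_world=f['camera_from_world']))
s=state(); print(s['time'],s['tool_pos'],s['tool_rot'],s['joint_pos'])
```

```text
2.3 [ 0.43266387 -0.15246814  0.3942103 ] [4.89339614e-04 9.99767531e-01 2.13533244e-02 2.94616928e-03] [-0.50247468 -0.39923373  1.77576572  0.00213783  1.75946845  1.0260184 ]
```

View pics/w2.png

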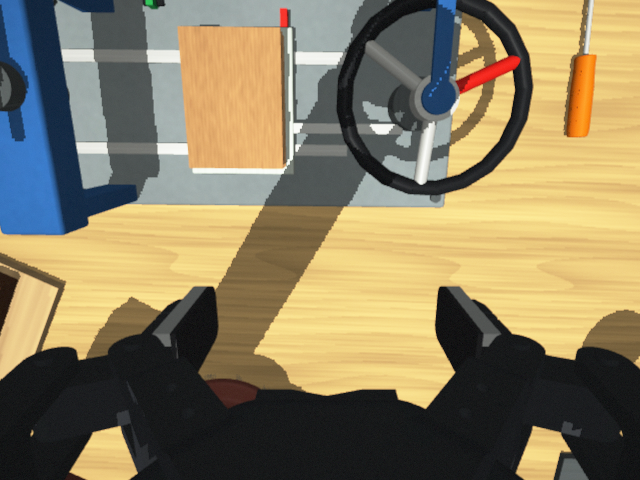

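The wrist view shows the stack corners at (179,26), (280,28), (284,167) and (193,167). The hub is at (438,98), the red spoke tip at (517,63), the index at (285,17) and the clip at (151,1).

Run:
```python
from h import *
f=np.load('pics/w2.npy',allow_pickle=True).item()
im=f['pixels'].astype(int); m=((im[:,:,0]-im[:,:,2]>45)&(im[:,:,0]>120)).astype(np.uint8)
m[:,:150]=0;m[:,320:]=0;m[190:]=0; m=cv2.morphologyEx(m,2,np.ones((5,5)))
c=max(cv2.findContours(m,0,1)[0],key=cv2.contourArea)
a=cv2.approxPolyDP(c,6,True)[:,0]; print(a.tolist())
S=np.float64([(-.075,-.055,.084),(-.075,.055,.084),(.075,.055,.084),(.075,-.055,.084)])
uv=np.float64([(284,167),(193,167),(179,26),(280,28)])
uv=np.array([a[np.argmin(np.hypot(*(a-u).T))] for u in uv],float)
q,e=fit(f,S,uv,[.53,-.04,0]); print('stack',q,e)
c_,s_=np.cos(q[2]),np.sin(q[2])
loc=lambda p:((np.atleast_2d(p)[:,:2]-q[:2])@np.array([[c_,-s_],[s_,c_]])).round(4)
h=back(f,[(438,98)],.147); print('hub',h,loc(h)); 
t=back(f,[(517,63),(458,92)],.133); print('red',t,loc(t), loc(t)-loc(h))
print('index',loc(back(f,[(285,9)],.049))); print('clip',loc(back(f,[(151,3)],.044)))
b=np.array([0.4522,.3589]); 
s=state(); w,x,y,z=s['tool_rot']; yaw=2*np.arctan2(y,x); print('yaw',yaw,s['tool_pos'])
```

```text
[[286, 8], [279, 27], [178, 26], [189, 167], [283, 167]]
stack [ 0.53258721 -0.04352216  0.03339233] [[0.0, 1.2], [0.2, 0.5], [1.1, 0.6], [0.9, 0.7]]
hub [[ 0.53737797 -0.25550513  0.147     ]] [[-0.0023 -0.212 ]]
red [[ 0.57395214 -0.33235829  0.133     ]
 [ 0.54528688 -0.27861254  0.133     ]] [[ 0.0317 -0.2901]
 [ 0.0048 -0.2354]] [[ 0.034  -0.0781]
 [ 0.0071 -0.0234]]
index [[ 0.1021 -0.0572]]
clip [[0.1086 0.0974]]
yaw 0.04271008544358821 [ 0.43266387 -0.15246814  0.3942103 ]
```

Call:
{"api": "apply_moves", "payload": {"series": [{"jaw":0,"dx":14,"dy":-190,"dz":0,"turn":0},{"jaw":0,"dx":14,"dy":-190,"dz":0,"turn":0},{"jaw":0,"dx":14,"dy":-190,"dz":0,"turn":0},{"jaw":0,"dx":14,"dy":-190,"dz":0,"turn":0},{"jaw":0,"dx":14,"dy":-190,"dz":0,"turn":0}]}}

```text
time: 2.72
tool_pos: [0.4375, 0.0368, 0.3901]
tool_rot: [-0.0, 1.0, 0.02, 0.0]
contact_force: [1.2, -0.1, -0.2]
gripper_width: 0.997
grasp_force: 0.0
```

Call:
{"api": "apply_moves", "payload": {"series": [{"jaw":0,"dx":14,"dy":-190,"dz":20,"turn":0},{"jaw":0,"dx":14,"dy":-190,"dz":20,"turn":0},{"jaw":0,"dx":14,"dy":-190,"dz":20,"turn":0},{"jaw":0,"dx":14,"dy":-190,"dz":20,"turn":0},{"jaw":0,"dx":14,"dy":-190,"dz":20,"turn":0}]}}

```text
time: 3.13
tool_pos: [0.4444, 0.2274, 0.3691]
tool_rot: [-0.0, 1.0, 0.02, -0.001]
contact_force: [0.3, 0.0, 0.0]
gripper_width: 1.001
grasp_force: 0.0
```

Call:
{"api": "apply_moves", "payload": {"series": [{"jaw":0,"dx":13,"dy":-130,"dz":94,"turn":0.12},{"jaw":0,"dx":13,"dy":-130,"dz":94,"turn":0.24},{"jaw":0,"dx":13,"dy":-130,"dz":94,"turn":0.36},{"jaw":0,"dx":13,"dy":-130,"dz":94,"turn":0.48},{"jaw":0,"dx":13,"dy":-130,"dz":94,"turn":0.545}]}}

```text
time: 3.55
tool_pos: [0.4507, 0.3571, 0.2688]
tool_rot: [0.003, 0.968, -0.252, -0.004]
contact_force: [-1.1, -1.0, -1.2]
gripper_width: 1.0
grasp_force: 0.0
```

Run:
```python
from h import *
grab_frame('scene');f=grab_frame('wrist'); save(f,'w3.png'); np.save('pics/w3.npy',dict(pixels=f['pixels'],mtx=f['mtx'],camera_from_world=f['camera_from_world']))
s=state(); print(s['time'],s['tool_pos'],s['tool_rot'],s['joint_pos'])
for d in spotter.outline_of(f,'board'):
    m=d['region'].astype(np.uint8); c=max(cv2.findContours(m,0,1)[0],key=len)
    print(d['conf'],d['extent'],cv2.approxPolyDP(c,5,True)[:,0].tolist())
B=[(x,y,.012) for x,y in((-.075,-.055),(-.075,.055),(.075,.055),(.075,-.055))]
c,s=np.cos(-.503),np.sin(-.503); print(proj(f,[(.4522+c*x-s*y,.359+s*x+c*y,z) for x,y,z in B]).round())
```

```text
3.65 [0.45239189 0.35509881 0.27350658] [ 0.00185394  0.96819976 -0.25016742 -0.00143274] [ 5.36372926e-01 -7.54930086e-02  1.70145318e+00 -5.78600713e-04
  1.52028281e+00  2.61290758e+00]
0.68 [369.5, 286.7, 497.3, 408.1] [[371, 294], [374, 387], [393, 389], [400, 399], [425, 408], [454, 373], [436, 335], [438, 290]]
0.6 [267.3, 123.6, 372.1, 267.7] [[373, 126], [266, 128], [273, 265], [371, 264]]
0.57 [0.1, 39.7, 169.1, 247.5] [[0, 40], [0, 194], [101, 242], [118, 243], [166, 129]]
[[373. 265.]
 [274. 266.]
 [267. 125.]
 [376. 125.]]
```

View pics/w3.png

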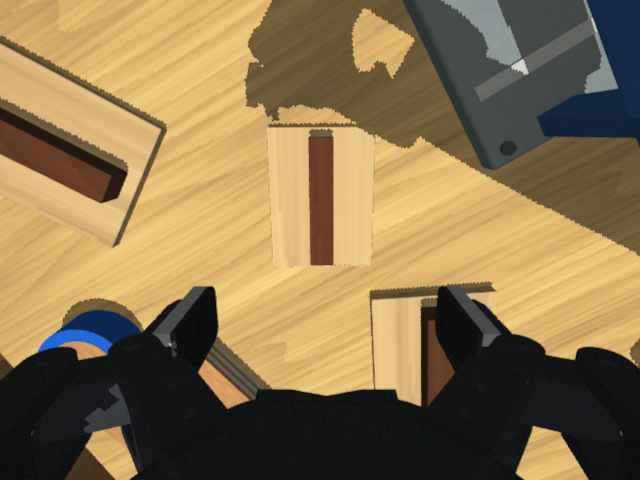

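The board lies square in view, with corners at (371,264), (273,265), (268,127) and (373,127), matching the prediction. The larger decoy is at lower right (430,340).

```bash
cat >> h.py <<'E'
def tomove(X,Y,Z):  # world target -> dx,dy,dz mm from measured pose
    s=state(); w,x,y,z=s['tool_rot']; a=2*np.arctan2(y,x); d=np.array([X,Y,Z])-s['tool_pos']; c,n=np.cos(a),np.sin(a)
    return 'yaw %.3f'%a, (np.array([d[0]*c+d[1]*n, d[0]*n-d[1]*c, -d[2]])*1e3).round(1), s['time']
E
python3 - <<'E'
from h import *
f=np.load('pics/w3.npy',allow_pickle=True).item()
B=[(-.075,-.055,.012),(-.075,.055,.012),(.075,.055,.012),(.075,-.055,.012)]
q,e=fit(f,B,np.float64([(371.5,264.5),(273,265.5),(267.5,126),(374,126.5)]),[.45,.36,-.5]); print(q,e)
print(back(f,[(371,292)],.012),tomove(q[0],q[1],.033))
E
```

```text
[ 0.45221295  0.36021062 -0.50478197] [[0.0, 1.0], [0.3, 0.7], [1.3, 0.1], [1.6, 1.2]]
[[0.33181547 0.36351594 0.012     ]] ('yaw -0.505', array([ -3.3,  -4.3, 242.3]), 3.7)
```

Call:
{"api": "apply_moves", "payload": {"series": [{"jaw":0,"dx":-3,"dy":-4,"dz":200,"turn":0},{"jaw":0,"dx":-3,"dy":-4,"dz":200,"turn":0},{"jaw":0,"dx":-3,"dy":-4,"dz":200,"turn":0},{"jaw":0,"dx":-3,"dy":-4,"dz":200,"turn":0},{"jaw":0,"dx":-3,"dy":-4,"dz":200,"turn":0}]}}

```text
time: 4.12
tool_pos: [0.4525, 0.3587, 0.0748]
tool_rot: [-0.0, 0.968, -0.251, 0.0]
contact_force: [-0.7, -0.1, -0.8]
gripper_width: 1.0
grasp_force: 0.0
```

Call:
{"api": "apply_moves", "payload": {"series": [{"jaw":0,"dx":0,"dy":0,"dz":20,"turn":0},{"jaw":0,"dx":0,"dy":0,"dz":38,"turn":0},{"jaw":0,"dx":0,"dy":0,"dz":40,"turn":0},{"jaw":0,"dx":0,"dy":0,"dz":40,"turn":0}]}}

```text
time: 4.45
tool_pos: [0.4525, 0.3591, 0.0363]
tool_rot: [0.0, 0.968, -0.251, -0.0]
contact_force: [0.2, -0.2, -0.3]
gripper_width: 1.0
grasp_force: 0.0
```

```bash
python3 -c "
from h import *
print(tomove(.4522,.3602,.033)); s=state(); print(s['tool_pos'],s['contact_force'])"
```

```text
('yaw -0.508', array([-0.8, -0.8,  3.3]), 4.45)
[0.45252444 0.35913713 0.0363153 ] [ 0.2499352  -0.16383185 -0.29262539]
```

Call:
{"api": "apply_moves", "payload": {"series": [{"jaw":0,"dx":-1,"dy":-1,"dz":2,"turn":0},{"jaw":1,"dx":-1,"dy":-1,"dz":2,"turn":0},{"jaw":1,"dx":-1,"dy":-1,"dz":2,"turn":0},{"jaw":1,"dx":-1,"dy":-1,"dz":2,"turn":0},{"jaw":1,"dx":-1,"dy":-1,"dz":2,"turn":0}]}}

```text
time: 4.87
tool_pos: [0.4522, 0.3619, 0.0353]
tool_rot: [-0.001, 0.968, -0.251, 0.001]
contact_force: [-0.1, 0.8, 0.3]
gripper_width: 0.452
grasp_force: 0.0
```

Call:
{"api": "apply_moves", "payload": {"series": [{"jaw":1,"dx":0,"dy":0,"dz":0,"turn":0},{"jaw":1,"dx":0,"dy":0,"dz":0,"turn":0},{"jaw":1,"dx":0,"dy":0,"dz":0,"turn":0},{"jaw":1,"dx":0,"dy":0,"dz":0,"turn":0},{"jaw":1,"dx":0,"dy":0,"dz":0,"turn":0}]}}

```text
time: 5.28
tool_pos: [0.452, 0.3618, 0.035]
tool_rot: [-0.0, 0.968, -0.251, 0.0]
contact_force: [-1.2, -0.9, 5.6]
gripper_width: 0.268
grasp_force: 62.3
```

```bash
python3 -c "
from h import *
print(tomove(.4522,.3602,.033)); s=state(); print(s['tool_pos'],s['contact_force'],s['gripper_width'],s['grasp_force'])"
```

```text
('yaw -0.507', array([0.9, 1.3, 2. ]), 5.2833)
[0.45204916 0.36178428 0.0350312 ] [-1.20409432 -0.91308118  5.56703281] 0.2678366660909446 62.33108997344971
```

Call:
{"api": "apply_moves", "payload": {"series": [{"jaw":1,"dx":0,"dy":0,"dz":-20,"turn":0},{"jaw":1,"dx":0,"dy":0,"dz":-55,"turn":0},{"jaw":1,"dx":0,"dy":0,"dz":-95,"turn":0},{"jaw":1,"dx":0,"dy":0,"dz":-135,"turn":0},{"jaw":1,"dx":0,"dy":0,"dz":-175,"turn":0}]}}

```text
time: 5.7
tool_pos: [0.4503, 0.3609, 0.2087]
tool_rot: [0.001, 0.968, -0.251, -0.001]
contact_force: [0.7, 1.1, -3.9]
gripper_width: 0.264
grasp_force: 61.0
```

Call:
{"api": "apply_moves", "payload": {"series": [{"jaw":1,"dx":0,"dy":0,"dz":-40,"turn":0},{"jaw":1,"dx":0,"dy":0,"dz":-80,"turn":0},{"jaw":1,"dx":0,"dy":0,"dz":-110,"turn":0},{"jaw":1,"dx":10,"dy":12,"dz":-120,"turn":0},{"jaw":1,"dx":30,"dy":35,"dz":-120,"turn":0}]}}

```text
time: 6.12
tool_pos: [0.4613, 0.3185, 0.3328]
tool_rot: [-0.003, 0.969, -0.249, 0.002]
contact_force: [-0.6, 0.1, -3.2]
gripper_width: 0.265
grasp_force: 61.3
```

Call:
{"api": "apply_moves", "payload": {"series": [{"jaw":1,"dx":20,"dy":24,"dz":0,"turn":0},{"jaw":1,"dx":45,"dy":53,"dz":0,"turn":0},{"jaw":1,"dx":70,"dy":83,"dz":0,"turn":0},{"jaw":1,"dx":95,"dy":112,"dz":0,"turn":0},{"jaw":1,"dx":120,"dy":142,"dz":0,"turn":0}]}}

```text
time: 6.53
tool_pos: [0.4961, 0.1324, 0.3271]
tool_rot: [0.0, 0.968, -0.251, -0.001]
contact_force: [1.1, -0.7, -3.1]
gripper_width: 0.266
grasp_force: 61.2
```

Call:
{"api": "apply_moves", "payload": {"series": [{"jaw":1,"dx":25,"dy":30,"dz":0,"turn":-0.11},{"jaw":1,"dx":50,"dy":60,"dz":0,"turn":-0.22},{"jaw":1,"dx":75,"dy":89,"dz":0,"turn":-0.33},{"jaw":1,"dx":97,"dy":114,"dz":0,"turn":-0.44},{"jaw":1,"dx":117,"dy":138,"dz":0,"turn":-0.54}]}}

```text
time: 6.95
tool_pos: [0.5315, -0.0455, 0.3271]
tool_rot: [-0.0, 1.0, 0.019, -0.001]
contact_force: [0.3, -0.1, -3.6]
gripper_width: 0.266
grasp_force: 61.1
```

Run:
```python
from h import *
grab_frame('scene');f=grab_frame('wrist'); save(f,'w4.png'); np.save('pics/w4.npy',dict(pixels=f['pixels'],mtx=f['mtx'],camera_from_world=f['camera_from_world']))
print(tomove(.5325,-.0435,.119)); s=state(); print(s['tool_pos'],s['tool_rot'])
```

```text
('yaw 0.029', array([  0.8,  -3.8, 207.8]), 7.05)
[ 0.53179858 -0.04731128  0.32681309] [ 3.83810941e-04  9.99895780e-01  1.43239827e-02 -1.76201527e-03]
```

View pics/w4.png

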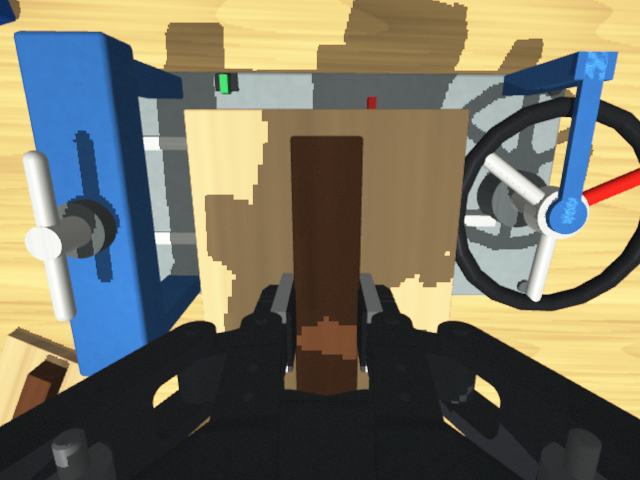

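The board is in hand, with its far corners at (184,110) and (468,110) and the rib end at row 136. The index is at (371,103) and the clip at (224,83).

Run:
```python
from h import *
f=np.load('pics/w4.npy',allow_pickle=True).item(); s=state(); T=s['tool_pos']; zt=T[2]-.023
c=back(f,[(184,110),(468,110)],zt); r=back(f,[(292,137),(362,137)],T[2]+.001); print(np.linalg.norm(c[0]-c[1]),np.linalg.norm(r[0]-r[1]))
v=c[0]-c[1]; a=np.arctan2(v[1],v[0])-np.pi/2; print('board yaw',a)
u=np.array([np.cos(a),np.sin(a),0]); b1=c.mean(0)-.075*u; b2=r.mean(0)-.065*u; print('board-tcp',b1-T,b2-T)
q=[.53253,-.0435,.0334]; cc,ss=np.cos(q[2]),np.sin(q[2])
L=lambda p:((p[:,:2]-q[:2])@np.array([[cc,-ss],[ss,cc]])).round(4)
print('index',L(back(f,[(371,98)],.049)),'clip',L(back(f,[(224,75)],.044)))
print('hub',back(f,[(567,213)],.149), tomove(.5325,-.0435,.119))
```

```text
0.10792366122844874 0.022634139848897783
board yaw 0.036649603302284284
board-tcp [ 0.00022149 -0.00256309 -0.023     ] [ 0.00047855 -0.0027059   0.001     ]
index [[ 0.1017 -0.0535]] clip [[0.124  0.0984]]
hub [[ 0.54121459 -0.2537279   0.149     ]] ('yaw 0.029', array([  0.8,  -3.8, 207.8]), 7.05)
```

Call:
{"api": "apply_moves", "payload": {"series": [{"jaw":1,"dx":1,"dy":-4,"dz":40,"turn":0},{"jaw":1,"dx":1,"dy":-4,"dz":80,"turn":0},{"jaw":1,"dx":1,"dy":-4,"dz":115,"turn":0},{"jaw":1,"dx":1,"dy":-4,"dz":145,"turn":0},{"jaw":1,"dx":1,"dy":-4,"dz":165,"turn":0}]}}

```text
time: 7.47
tool_pos: [0.5297, -0.038, 0.1583]
tool_rot: [-0.001, 1.0, 0.016, -0.004]
contact_force: [-0.1, 0.2, -4.3]
gripper_width: 0.263
grasp_force: 61.1
```

Call:
{"api": "apply_moves", "payload": {"series": [{"jaw":1,"dx":0,"dy":0,"dz":15,"turn":0},{"jaw":1,"dx":0,"dy":0,"dz":20,"turn":0},{"jaw":1,"dx":0,"dy":0,"dz":20,"turn":0}]}}

```text
time: 7.72
tool_pos: [0.5309, -0.0385, 0.1412]
tool_rot: [-0.001, 1.0, 0.016, -0.003]
contact_force: [-1.0, -0.3, -4.0]
gripper_width: 0.268
grasp_force: 61.1
```

Run:
```python
from h import *
f=grab_frame('wrist'); save(f,'w5.png'); s=state(); print(s['tool_pos'],s['contact_force'],tomove(.5325,-.0430,.119))
T=s['tool_pos']
u=np.array([np.cos(.0334),np.sin(.0334),0]); v=np.array([-u[1],u[0],0])
print('predicted corners', proj(f,[T+.075*u+e*.055*v-[0,0,.023] for e in(1,-1)]))
g=f['pixels'].astype(int); 
for y in (125,150,200): print(y,[int(i) for i in np.argsort(-np.abs(np.diff(g[y].sum(1))))[:8]])
```

```text
[ 0.53219738 -0.03882565  0.14327323] [ 0.45398429 -0.2739885  -3.30961579] ('yaw 0.033', array([ 0.2,  4.2, 24.3]), 7.7667)
predicted corners [[181.66424025 105.46446825]
 [476.52815894 105.27726778]]
125 [270, 47, 507, 152, 629, 561, 562, 151]
150 [48, 270, 151, 550, 497, 498, 152, 575]
200 [202, 261, 62, 535, 629, 480, 559, 162]
```

Call:
{"api": "apply_moves", "payload": {"series": [{"jaw":1,"dx":0,"dy":4,"dz":8,"turn":0},{"jaw":1,"dx":0,"dy":4,"dz":15,"turn":0},{"jaw":1,"dx":0,"dy":4,"dz":19,"turn":0},{"jaw":1,"dx":0,"dy":4,"dz":21,"turn":0},{"jaw":1,"dx":0,"dy":4,"dz":21,"turn":0}]}}

```text
time: 8.18
tool_pos: [0.5327, -0.0434, 0.1228]
tool_rot: [-0.0, 1.0, 0.016, -0.0]
contact_force: [-0.1, -0.4, -4.2]
gripper_width: 0.265
grasp_force: 61.2
```

Run:
```python
from h import *
grab_frame('scene');s=state(); print(s['tool_pos'],s['contact_force'],tomove(.5325,-.0430,.119))
```

```text
[ 0.5329504  -0.04343566  0.12316006] [ 0.38593567  0.95813021 -3.21272294] ('yaw 0.033', array([-0.4, -0.5,  4.2]), 8.2333)
```

Call:
{"api": "apply_moves", "payload": {"series": [{"jaw":1,"dx":0,"dy":0,"dz":2,"turn":0},{"jaw":1,"dx":0,"dy":0,"dz":3,"turn":0},{"jaw":1,"dx":0,"dy":0,"dz":4,"turn":0},{"jaw":1,"dx":0,"dy":0,"dz":4,"turn":0}]}}

```text
time: 8.57
tool_pos: [0.533, -0.0434, 0.1192]
tool_rot: [-0.0, 1.0, 0.016, -0.0]
contact_force: [-0.1, 0.2, -3.5]
gripper_width: 0.267
grasp_force: 61.2
```

Run:
```python
from h import *
s=state(); print(s['tool_pos'],s['contact_force'],tomove(.5325,-.0430,.119))
```

```text
[ 0.53298223 -0.04340885  0.11917454] [-0.12070078  0.23271112 -3.54352603] ('yaw 0.033', array([-0.5, -0.4,  0.2]), 8.5667)
```

Call:
{"api": "apply_moves", "payload": {"series": [{"jaw":1,"dx":0,"dy":0,"dz":1,"turn":0},{"jaw":1,"dx":0,"dy":0,"dz":1,"turn":0},{"jaw":0,"dx":0,"dy":0,"dz":1,"turn":0},{"jaw":0,"dx":0,"dy":0,"dz":1,"turn":0},{"jaw":0,"dx":0,"dy":0,"dz":1,"turn":0}]}}

```text
time: 8.98
tool_pos: [0.5337, -0.0436, 0.119]
tool_rot: [0.0, 1.0, 0.016, 0.001]
contact_force: [0.7, 0.9, 0.5]
gripper_width: 0.682
grasp_force: 0.0
```

Call:
{"api": "apply_moves", "payload": {"series": [{"jaw":0,"dx":0,"dy":0,"dz":0,"turn":0},{"jaw":0,"dx":0,"dy":0,"dz":0,"turn":0},{"jaw":0,"dx":0,"dy":0,"dz":0,"turn":0},{"jaw":0,"dx":0,"dy":0,"dz":-20,"turn":0},{"jaw":0,"dx":0,"dy":0,"dz":-60,"turn":0}]}}

```text
time: 9.4
tool_pos: [0.5292, -0.0426, 0.1728]
tool_rot: [-0.001, 1.0, 0.016, -0.006]
contact_force: [1.0, -0.4, -0.7]
gripper_width: 1.003
grasp_force: 0.0
```

Call:
{"api": "apply_moves", "payload": {"series": [{"jaw":0,"dx":-60,"dy":0,"dz":-160,"turn":0},{"jaw":0,"dx":-60,"dy":0,"dz":-160,"turn":0},{"jaw":0,"dx":-60,"dy":0,"dz":-160,"turn":0},{"jaw":0,"dx":-60,"dy":0,"dz":-160,"turn":0},{"jaw":0,"dx":-60,"dy":0,"dz":-160,"turn":0}]}}

```text
time: 9.82
tool_pos: [0.4741, -0.046, 0.3481]
tool_rot: [0.002, 1.0, 0.016, 0.007]
contact_force: [0.5, -0.1, 1.1]
gripper_width: 1.0
grasp_force: 0.0
```

Run:
```python
from h import *
grab_frame('scene');f=grab_frame('wrist'); save(f,'w6.png'); np.save('pics/w6.npy',dict(pixels=f['pixels'],mtx=f['mtx'],camera_from_world=f['camera_from_world']))
s=state(); print(s['time'],s['tool_pos'],s['tool_rot'],s['joint_pos'])
```

```text
9.9167 [ 0.47380512 -0.045684    0.34174327] [8.92885510e-04 9.99860984e-01 1.63191931e-02 3.30145523e-03] [-2.52660484e-01 -3.54293812e-01  1.82727448e+00  3.32937112e-05
  1.66177192e+00  1.28549896e+00]
```

View pics/w6.png

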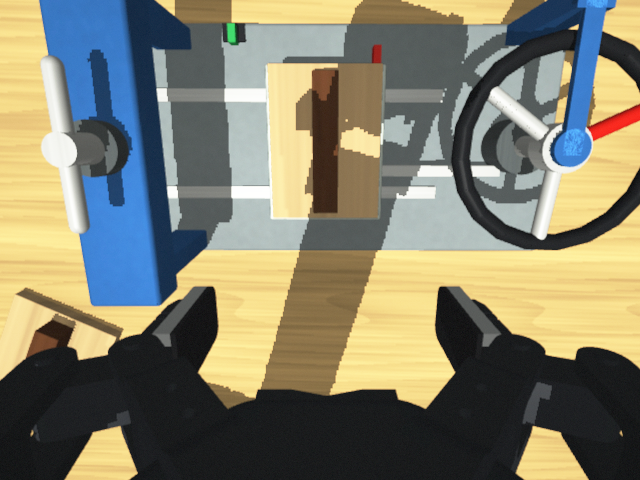

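The board lies on the stack, with corners at (266,64), (383,64), (379,218) and (271,218). The index is at (377,52), the clip at (234,33), the hub at (572,147) and the red spoke runs to (640,112).

Run:
```python
from h import *
f=np.load('pics/w6.npy',allow_pickle=True).item()
B=[(-.075,-.055,.096),(-.075,.055,.096),(.075,.055,.096),(.075,-.055,.096)]
q,e=fit(f,B,np.float64([(379,218),(271.5,218),(266.5,64),(384,64)]),[.53,-.04,0]); print(q,e)
g=f['pixels'].astype(int)
for x in (285,300,360): print('col',x,g[210:228,x].tolist())
for y in (85,200): print('rowR',y,g[y,374:392].tolist())
```

```text
[ 0.53327324 -0.04316738  0.0322497 ] [[1.2, 0.6], [1.2, 0.6], [0.6, 0.6], [0.6, 0.5]]
col 285 [[253, 239, 175], [253, 239, 175], [253, 239, 176], [253, 239, 176], [253, 240, 177], [253, 239, 175], [253, 240, 177], [252, 245, 211], [240, 239, 222], [202, 215, 206], [182, 196, 193], [182, 195, 193], [179, 192, 190], [181, 195, 193], [181, 194, 191], [179, 193, 191], [179, 193, 191], [180, 193, 191]]
col 300 [[247, 225, 159], [247, 224, 156], [247, 225, 159], [247, 224, 158], [247, 223, 159], [247, 223, 159], [248, 225, 160], [249, 239, 202], [244, 245, 230], [217, 226, 219], [179, 192, 190], [180, 194, 191], [181, 193, 192], [179, 193, 191], [180, 192, 190], [181, 192, 191], [180, 193, 191], [181, 193, 193]]
col 360 [[143, 119, 83], [144, 119, 84], [144, 120, 84], [143, 119, 83], [145, 121, 85], [144, 120, 84], [144, 118, 84], [130, 114, 88], [114, 114, 103], [100, 107, 104], [84, 91, 92], [86, 91, 90], [85, 91, 88], [86, 92, 92], [85, 91, 92], [86, 93, 93], [85, 90, 92], [84, 91, 90]]
rowR 85 [[141, 117, 84], [142, 118, 83], [141, 117, 82], [140, 115, 82], [138, 115, 80], [142, 117, 84], [141, 117, 82], [139, 118, 85], [131, 125, 107], [134, 141, 134], [126, 133, 126], [105, 111, 106], [86, 93, 93], [86, 94, 94], [87, 94, 92], [86, 91, 91], [87, 93, 93], [87, 94, 93]]
rowR 200 [[145, 120, 84], [143, 118, 83], [143, 118, 83], [140, 118, 87], [126, 121, 102], [128, 136, 127], [110, 116, 109], [85, 91, 89], [88, 94, 94], [85, 93, 92], [88, 94, 93], [87, 94, 93], [87, 94, 93], [86, 92, 91], [85, 91, 90], [86, 90, 90], [87, 93, 93], [86, 92, 93]]
```

```bash
cat >> h.py <<'E'
Q=np.array([.5330,-.0433,.0333]); RP=np.array([[np.cos(Q[2]),-np.sin(Q[2])],[np.sin(Q[2]),np.cos(Q[2])]])
W=np.array([.5395,-.2553])
def wpt(phi,r=54,w=W): a=np.radians(phi); return w+RP@[r*np.cos(a)/1e3,r*np.sin(a)/1e3]
E
python3 - <<'E'
from h import *
f=np.load('pics/w6.npy',allow_pickle=True).item()
print(back(f,[(566,148)],.138),back(f,[(572,147)],.149)); print('W from stack',Q[:2]+RP@[0,-.2115])
# rim outer extents in image: dark ring fit
g=f['pixels']; m=((g.max(2)<45)).astype(np.uint8); m[:,:440]=0; m[270:]=0
k=max(cv2.findContours(cv2.morphologyEx(m,3,np.ones((3,3))),0,1)[0],key=cv2.contourArea)[:,0]
k=k[(k[:,0]<635)]; p=back(f,k,.130)[:,:2]
A=np.c_[2*p,np.ones(len(p))]; s=np.linalg.lstsq(A,(p**2).sum(1),rcond=None)[0]; print('rim',s[:2],np.sqrt(s[2]+s[:2]@s[:2]))
d=(back(f,[(638,112),(600,131)],.133)[:,:2]-W)@RP; print('red ang',np.degrees(np.arctan2(d[:,1],d[:,0])))
print(wpt(-36),tomove(*wpt(-36),.26))
E
```

```text
[[ 0.53818411 -0.25674631  0.138     ]] [[ 0.53918751 -0.25462919  0.149     ]]
W from stack [ 0.54004165 -0.25468275]
rim [ 0.53799083 -0.25359424] 0.08915681757088106
red ang [-65.05576788 -67.8507419 ]
[ 0.58421946 -0.2855683 ] ('yaw 0.033', array([102.5, 243.4,  81.7]), 9.9167)
```

Call:
{"api": "apply_moves", "payload": {"series": [{"jaw":1,"dx":51,"dy":122,"dz":20,"turn":0},{"jaw":1,"dx":51,"dy":122,"dz":20,"turn":0},{"jaw":1,"dx":51,"dy":122,"dz":20,"turn":0},{"jaw":1,"dx":51,"dy":122,"dz":20,"turn":0}]}}

```text
time: 10.25
tool_pos: [0.5283, -0.1695, 0.313]
tool_rot: [-0.001, 1.0, 0.015, -0.003]
contact_force: [-0.6, 0.3, 0.1]
gripper_width: 0.455
grasp_force: 0.0
```

Call:
{"api": "apply_moves", "payload": {"series": [{"jaw":1,"dx":51,"dy":121,"dz":20,"turn":-0.12},{"jaw":1,"dx":51,"dy":121,"dz":20,"turn":-0.24},{"jaw":1,"dx":51,"dy":121,"dz":20,"turn":-0.36},{"jaw":1,"dx":51,"dy":121,"dz":20,"turn":-0.48},{"jaw":1,"dx":51,"dy":121,"dz":20,"turn":-0.6}]}}

```text
time: 10.67
tool_pos: [0.5826, -0.2869, 0.2928]
tool_rot: [-0.003, 0.95, 0.313, -0.002]
contact_force: [-1.0, -0.3, -0.3]
gripper_width: 0.003
grasp_force: 0.0
```

Call:
{"api": "apply_moves", "payload": {"series": [{"jaw":1,"dx":0,"dy":0,"dz":20,"turn":-0.12},{"jaw":1,"dx":0,"dy":0,"dz":20,"turn":-0.24},{"jaw":1,"dx":0,"dy":0,"dz":20,"turn":-0.36},{"jaw":1,"dx":0,"dy":0,"dz":20,"turn":-0.48},{"jaw":1,"dx":0,"dy":0,"dz":20,"turn":-0.6}]}}

```text
time: 11.08
tool_pos: [0.5824, -0.2842, 0.2749]
tool_rot: [-0.002, 0.814, 0.581, -0.001]
contact_force: [0.2, 0.0, -0.4]
gripper_width: -0.0
grasp_force: 0.0
```

Call:
{"api": "apply_moves", "payload": {"series": [{"jaw":1,"dx":0,"dy":0,"dz":20,"turn":-0.12},{"jaw":1,"dx":0,"dy":0,"dz":20,"turn":-0.24},{"jaw":1,"dx":0,"dy":0,"dz":20,"turn":-0.37},{"jaw":1,"dx":0,"dy":0,"dz":20,"turn":-0.37},{"jaw":1,"dx":0,"dy":0,"dz":20,"turn":-0.37}]}}

```text
time: 11.5
tool_pos: [0.5826, -0.2844, 0.256]
tool_rot: [-0.002, 0.697, 0.717, -0.0]
contact_force: [0.2, -0.6, -0.2]
gripper_width: -0.003
grasp_force: 0.0
```

Run:
```python
from h import *
s=state(); print(s['tool_pos'],s['tool_rot'],tomove(*wpt(-36),.134))
```

```text
[ 0.58257227 -0.28436095  0.25602893] [-1.61743264e-03  6.96646091e-01  7.17413085e-01 -2.68810930e-04] ('yaw 1.600', array([ -1.3,   1.6, 122. ]), 11.5)
```

Descend between the bracket and the red spoke, watching the force.

Call:
{"api": "apply_moves", "payload": {"series": [{"jaw":1,"dx":-1,"dy":2,"dz":35,"turn":0},{"jaw":1,"dx":-1,"dy":2,"dz":65,"turn":0},{"jaw":1,"dx":-1,"dy":2,"dz":80,"turn":0},{"jaw":1,"dx":-1,"dy":2,"dz":88,"turn":0},{"jaw":1,"dx":-1,"dy":2,"dz":88,"turn":0}]}}

```text
time: 11.92
tool_pos: [0.5839, -0.2851, 0.1675]
tool_rot: [-0.002, 0.696, 0.718, -0.0]
contact_force: [-0.3, -0.2, -0.6]
gripper_width: -0.001
grasp_force: 0.0
```

Call:
{"api": "apply_moves", "payload": {"series": [{"jaw":1,"dx":0,"dy":0,"dz":10,"turn":0},{"jaw":1,"dx":0,"dy":0,"dz":20,"turn":0},{"jaw":1,"dx":0,"dy":0,"dz":30,"turn":0},{"jaw":1,"dx":0,"dy":0,"dz":34,"turn":0}]}}

```text
time: 12.25
tool_pos: [0.5846, -0.2856, 0.135]
tool_rot: [-0.001, 0.696, 0.718, -0.0]
contact_force: [-0.6, 0.5, -0.8]
gripper_width: -0.002
grasp_force: 0.0
```

Run:
```python
from h import *
s=state(); print(s['tool_pos'],s['contact_force'],tomove(*wpt(-36),.134))
p=lambda a:np.array([54*np.sin(np.radians(a)),54*np.cos(np.radians(a))])
for a in range(-36,-320,-50): print(a,[(p(a-10*i)-p(a)).round().tolist() for i in range(1,6)])
```

```text
[ 0.5846483  -0.28563173  0.13498462] [-0.64938055  0.47447924 -0.81553666] ('yaw 1.603', array([ 0.1, -0.4,  1. ]), 12.25)
-36 [[-7.0, -6.0], [-13.0, -13.0], [-18.0, -22.0], [-21.0, -31.0], [-22.0, -40.0]]
-86 [[0.0, -9.0], [2.0, -19.0], [5.0, -27.0], [10.0, -36.0], [16.0, -43.0]]
-136 [[7.0, -6.0], [16.0, -10.0], [24.0, -14.0], [34.0, -15.0], [43.0, -15.0]]
-186 [[9.0, 2.0], [18.0, 5.0], [26.0, 10.0], [33.0, 16.0], [39.0, 24.0]]
-236 [[5.0, 8.0], [8.0, 17.0], [9.0, 26.0], [9.0, 36.0], [7.0, 45.0]]
-286 [[-3.0, 9.0], [-8.0, 17.0], [-14.0, 24.0], [-22.0, 30.0], [-30.0, 34.0]]
```

Call:
{"api": "apply_moves", "payload": {"series": [{"jaw":1,"dx":-7,"dy":-6,"dz":0,"turn":0},{"jaw":1,"dx":-13,"dy":-13,"dz":0,"turn":0},{"jaw":1,"dx":-18,"dy":-22,"dz":0,"turn":0},{"jaw":1,"dx":-21,"dy":-31,"dz":0,"turn":0},{"jaw":1,"dx":-22,"dy":-40,"dz":0,"turn":0}]}}

```text
time: 12.67
tool_pos: [0.5472, -0.3094, 0.1373]
tool_rot: [0.002, 0.696, 0.718, 0.002]
contact_force: [6.6, 2.6, -1.4]
gripper_width: -0.002
grasp_force: 3.0
```

Call:
{"api": "apply_moves", "payload": {"series": [{"jaw":1,"dx":0,"dy":-9,"dz":0,"turn":0},{"jaw":1,"dx":2,"dy":-19,"dz":0,"turn":0},{"jaw":1,"dx":5,"dy":-27,"dz":0,"turn":0},{"jaw":1,"dx":10,"dy":-36,"dz":0,"turn":0},{"jaw":1,"dx":16,"dy":-43,"dz":0,"turn":0}]}}

```text
time: 13.08
tool_pos: [0.5037, -0.2965, 0.1385]
tool_rot: [0.004, 0.696, 0.718, 0.001]
contact_force: [6.1, -3.3, -0.6]
gripper_width: 0.001
grasp_force: 2.8
```

Run:
```python
from h import *
f=grab_frame('scene'); f=grab_frame('scene'); s=state(); print(s['tool_pos'],s['contact_force'],tomove(*wpt(-136),.134))
g=f['pixels'].astype(int)
def blob(m): 
    n,l,st,c=cv2.connectedComponentsWithStats(m.astype(np.uint8)); return [(c[i].round(1).tolist(),int(st[i,4])) for i in range(1,n) if st[i,4]>8]
print('red',blob((g[:,:,0]>110)&(g[:,:,1]<80)&(g[:,:,2]<80)&(np.arange(480)[:,None]<345)&(np.arange(640)[None]>140)&(np.arange(640)[None]<420)&(np.arange(480)[:,None]>200)))
print('green',blob((g[:,:,1]>g[:,:,0]+40)&(g[:,:,1]>g[:,:,2]+30)))
```

```text
[ 0.50193435 -0.29509482  0.13752588] [0.08604193 0.04476719 0.12805457] ('yaw 1.602', array([1. , 0. , 3.5]), 13.1833)
red [([288.7, 296.2], 28)]
green [([340.7, 293.3], 26), ([370.1, 300.9], 162)]
```

Call:
{"api": "apply_moves", "payload": {"series": [{"jaw":1,"dx":7,"dy":-6,"dz":2,"turn":0},{"jaw":1,"dx":16,"dy":-10,"dz":3,"turn":0},{"jaw":1,"dx":25,"dy":-14,"dz":3,"turn":0},{"jaw":1,"dx":35,"dy":-15,"dz":3,"turn":0},{"jaw":1,"dx":44,"dy":-15,"dz":3,"turn":0}]}}

```text
time: 13.6
tool_pos: [0.487, -0.2538, 0.1357]
tool_rot: [0.004, 0.696, 0.718, -0.001]
contact_force: [1.5, -7.8, 2.3]
gripper_width: -0.003
grasp_force: 3.2
```

Call:
{"api": "apply_moves", "payload": {"series": [{"jaw":1,"dx":9,"dy":2,"dz":0,"turn":0},{"jaw":1,"dx":18,"dy":5,"dz":0,"turn":0},{"jaw":1,"dx":26,"dy":10,"dz":0,"turn":0},{"jaw":1,"dx":33,"dy":16,"dz":0,"turn":0},{"jaw":1,"dx":39,"dy":24,"dz":0,"turn":0}]}}

```text
time: 14.02
tool_pos: [0.5078, -0.213, 0.1342]
tool_rot: [0.001, 0.696, 0.718, -0.002]
contact_force: [-3.1, -4.5, 2.2]
gripper_width: -0.0
grasp_force: 2.7
```

Run:
```python
from h import *
s=state(); print(s['tool_pos'],s['contact_force'],tomove(*wpt(-236),.134))
```

```text
[ 0.50781496 -0.21303766  0.13418392] [-3.11543247 -4.51850495  2.20234331] ('yaw 1.602', array([1.5, 0.1, 0.2]), 14.0167)
```

Call:
{"api": "apply_moves", "payload": {"series": [{"jaw":1,"dx":5,"dy":8,"dz":0,"turn":0},{"jaw":1,"dx":9,"dy":17,"dz":0,"turn":0},{"jaw":1,"dx":10,"dy":26,"dz":0,"turn":0},{"jaw":1,"dx":10,"dy":36,"dz":0,"turn":0},{"jaw":1,"dx":8,"dy":45,"dz":0,"turn":0}]}}

```text
time: 14.43
tool_pos: [0.5513, -0.2018, 0.132]
tool_rot: [-0.003, 0.696, 0.718, -0.002]
contact_force: [-6.3, 0.5, 0.1]
gripper_width: -0.002
grasp_force: 2.5
```

Call:
{"api": "apply_moves", "payload": {"series": [{"jaw":1,"dx":-3,"dy":9,"dz":0,"turn":0},{"jaw":1,"dx":-8,"dy":17,"dz":0,"turn":0},{"jaw":1,"dx":-14,"dy":24,"dz":0,"turn":0},{"jaw":1,"dx":-18,"dy":27,"dz":0,"turn":0},{"jaw":1,"dx":-18,"dy":27,"dz":0,"turn":0}]}}

```text
time: 14.85
tool_pos: [0.5804, -0.2192, 0.1322]
tool_rot: [-0.001, 0.696, 0.718, -0.0]
contact_force: [-0.9, 1.8, -1.2]
gripper_width: 0.004
grasp_force: 0.8
```

Call:
{"api": "apply_moves", "payload": {"series": [{"jaw":1,"dx":3,"dy":-3,"dz":0,"turn":0},{"jaw":1,"dx":4,"dy":-5,"dz":-20,"turn":0},{"jaw":1,"dx":4,"dy":-5,"dz":-60,"turn":0},{"jaw":1,"dx":-10,"dy":-20,"dz":-100,"turn":0},{"jaw":1,"dx":-40,"dy":-20,"dz":-125,"turn":0}]}}

```text
time: 15.27
tool_pos: [0.5621, -0.2577, 0.2626]
tool_rot: [0.002, 0.694, 0.72, 0.001]
contact_force: [1.6, 0.4, -0.4]
gripper_width: -0.005
grasp_force: 0.0
```

```bash
cat >> h.py <<'E'
def blob(m,k=8):
    n,l,st,c=cv2.connectedComponentsWithStats(m.astype(np.uint8)); return [(c[i].round(1).tolist(),int(st[i,4]),st[i,:4].tolist()) for i in range(1,n) if st[i,4]>k]
def marks(f):
    g=f['pixels'].astype(int)
    L=lambda p,z:(RP.T@(back(f,[p],z)[0,:2]-Q[:2])*1e3).round(1).tolist()
    for b in blob((g[:,:,0]>g[:,:,1]+60)&(g[:,:,0]>g[:,:,2]+60)&(g[:,:,1]<70)): print('red',b,L(b[0],.043))
    for b in blob((g[:,:,1]>g[:,:,0]+40)&(g[:,:,1]>g[:,:,2]+30)): print('green',b,L(b[0],.039))
E
python3 - <<'E'
from h import *
for n in('scene','wrist'):
    f=grab_frame(n); f=grab_frame(n); print(n); marks(f)
save(f,'w7.png'); np.save('pics/w7.npy',dict(pixels=f['pixels'],mtx=f['mtx'],camera_from_world=f['camera_from_world']))
s=state(); print(s['tool_pos'],s['contact_force'],s['time'])
E
```

```text
scene
red ([209.0, 273.5], 57, [205, 265, 10, 16]) [-28.9, -203.0]
red ([314.4, 291.0], 20, [313, 288, 5, 7]) [90.9, 38.6]
red ([258.9, 369.0], 2542, [225, 345, 72, 49]) [261.4, -126.4]
green ([340.7, 293.1], 26, [339, 290, 5, 7]) [110.2, 99.4]
green ([370.0, 300.9], 160, [363, 295, 15, 13]) [150.2, 160.4]
wrist
red ([573.0, 92.1], 20403, [501, 2, 139, 181]) [245.7, -119.0]
red ([361.0, 192.3], 1650, [314, 171, 92, 40]) [59.0, -207.8]
[ 0.56254154 -0.26034697  0.26032119] [-0.52974305  0.34136501 -0.45618238] 15.4667
```

Run:
```python
from h import *
f=np.load('pics/w7.npy',allow_pickle=True).item(); g=f['pixels'].astype(int)
m=(g[:,:,0]>g[:,:,1]+60)&(g[:,:,0]>g[:,:,2]+60)&(g[:,:,1]<70); m[:,450:]=0
y,x=np.nonzero(m); p=(back(f,np.c_[x,y],.131)[:,:2]-W)@RP; c=p.mean(0); print(c,np.degrees(np.arctan2(c[1],c[0])))
v=np.linalg.svd(p-c,full_matrices=False)[2][0]; print(np.degrees(np.arctan2(v[1],v[0])))
f0=np.load('pics/sc.npy',allow_pickle=True).item(); marks(f0)
s=state(); print(tomove(*wpt(-55),.18))
for a in (-55,-105,-155,-205):
  q=lambda a:np.array([54*np.sin(np.radians(a)),54*np.cos(np.radians(a))]); print(a,[(q(a-10*i)-q(a)).round().tolist() for i in range(1,6)])
```

```text
[0.05014509 0.01825113] 19.99980965690699
-160.8233984657721
red ([178.3, 269.8], 93, [165, 263, 27, 14]) [-60.6, -276.7]
red ([275.5, 299.4], 17, [274, 297, 5, 6]) [91.7, -57.3]
red ([259.0, 368.8], 2564, [224, 345, 73, 49]) [261.0, -126.1]
green ([340.8, 293.4], 24, [339, 290, 5, 7]) [111.2, 99.4]
green ([370.1, 300.9], 157, [363, 295, 15, 13]) [150.3, 160.7]
('yaw 1.602', array([-38.4,   8.2,  80.3]), 15.4667)
-55 [[-5.0, -8.0], [-8.0, -17.0], [-10.0, -26.0], [-10.0, -36.0], [-8.0, -45.0]]
-105 [[3.0, -9.0], [8.0, -17.0], [14.0, -24.0], [21.0, -30.0], [29.0, -35.0]]
-155 [[9.0, -3.0], [18.0, -5.0], [28.0, -5.0], [37.0, -3.0], [46.0, -0.0]]
-205 [[8.0, 5.0], [15.0, 11.0], [21.0, 18.0], [26.0, 26.0], [29.0, 35.0]]
```

Call:
{"api": "apply_moves", "payload": {"series": [{"jaw":1,"dx":-38,"dy":8,"dz":0,"turn":0},{"jaw":1,"dx":-38,"dy":8,"dz":40,"turn":0},{"jaw":1,"dx":-38,"dy":8,"dz":70,"turn":0},{"jaw":1,"dx":-38,"dy":8,"dz":80,"turn":0},{"jaw":1,"dx":-38,"dy":8,"dz":80,"turn":0}]}}

```text
time: 15.88
tool_pos: [0.5686, -0.2946, 0.1718]
tool_rot: [-0.005, 0.695, 0.719, -0.001]
contact_force: [0.2, -0.1, -0.3]
gripper_width: -0.001
grasp_force: 0.0
```

Call:
{"api": "apply_moves", "payload": {"series": [{"jaw":1,"dx":0,"dy":0,"dz":15,"turn":0},{"jaw":1,"dx":0,"dy":0,"dz":30,"turn":0},{"jaw":1,"dx":0,"dy":0,"dz":40,"turn":0},{"jaw":1,"dx":0,"dy":0,"dz":46,"turn":0},{"jaw":1,"dx":0,"dy":0,"dz":46,"turn":0}]}}

```text
time: 16.3
tool_pos: [0.5706, -0.2966, 0.1304]
tool_rot: [-0.001, 0.696, 0.718, -0.0]
contact_force: [0.6, 0.6, -1.0]
gripper_width: -0.0
grasp_force: 0.0
```

Run:
```python
from h import *
s=state(); print(s['tool_pos'],s['contact_force'],tomove(*wpt(-55),.134))
```

```text
[ 0.57063349 -0.29659216  0.13036277] [ 0.56068114  0.60110222 -1.01051408] ('yaw 1.603', array([-1.9,  1.2, -3.6]), 16.3)
```

Call:
{"api": "apply_moves", "payload": {"series": [{"jaw":1,"dx":-7,"dy":-7,"dz":-1,"turn":0},{"jaw":1,"dx":-10,"dy":-16,"dz":-1,"turn":0},{"jaw":1,"dx":-12,"dy":-25,"dz":-1,"turn":0},{"jaw":1,"dx":-12,"dy":-35,"dz":-1,"turn":0},{"jaw":1,"dx":-10,"dy":-44,"dz":-1,"turn":0}]}}

```text
time: 16.72
tool_pos: [0.5288, -0.3096, 0.1349]
tool_rot: [0.003, 0.696, 0.718, 0.002]
contact_force: [5.4, 0.7, -0.7]
gripper_width: -0.004
grasp_force: 2.6
```

Call:
{"api": "apply_moves", "payload": {"series": [{"jaw":1,"dx":3,"dy":-9,"dz":0,"turn":0},{"jaw":1,"dx":8,"dy":-17,"dz":0,"turn":0},{"jaw":1,"dx":14,"dy":-24,"dz":0,"turn":0},{"jaw":1,"dx":21,"dy":-30,"dz":0,"turn":0},{"jaw":1,"dx":29,"dy":-35,"dz":0,"turn":0}]}}

```text
time: 17.13
tool_pos: [0.4926, -0.2829, 0.1353]
tool_rot: [0.004, 0.696, 0.718, 0.0]
contact_force: [4.3, -4.0, -0.8]
gripper_width: 0.001
grasp_force: 2.6
```

Call:
{"api": "apply_moves", "payload": {"series": [{"jaw":1,"dx":9,"dy":-3,"dz":0,"turn":0},{"jaw":1,"dx":18,"dy":-5,"dz":0,"turn":0},{"jaw":1,"dx":28,"dy":-5,"dz":0,"turn":0},{"jaw":1,"dx":37,"dy":-3,"dz":0,"turn":0},{"jaw":1,"dx":46,"dy":0,"dz":0,"turn":0}]}}

```text
time: 17.55
tool_pos: [0.4906, -0.2382, 0.136]
tool_rot: [0.004, 0.696, 0.718, -0.002]
contact_force: [-1.0, -7.6, 1.1]
gripper_width: 0.002
grasp_force: 3.4
```

Call:
{"api": "apply_moves", "payload": {"series": [{"jaw":1,"dx":8,"dy":5,"dz":0,"turn":0},{"jaw":1,"dx":15,"dy":11,"dz":0,"turn":0},{"jaw":1,"dx":21,"dy":18,"dz":0,"turn":0},{"jaw":1,"dx":24,"dy":22,"dz":0,"turn":0},{"jaw":1,"dx":24,"dy":22,"dz":0,"turn":0}]}}

```text
time: 17.97
tool_pos: [0.5116, -0.2105, 0.1342]
tool_rot: [0.001, 0.696, 0.718, 0.0]
contact_force: [-1.4, -0.7, 0.8]
gripper_width: -0.0
grasp_force: 0.5
```

Run:
```python
from h import *
f=grab_frame('scene'); f=grab_frame('scene'); marks(f)
s=state(); d=RP.T@(s['tool_pos'][:2]-W)*1e3; print(s['tool_pos'],s['contact_force'],np.degrees(np.arctan2(d[1],d[0])),np.hypot(*d),s['time'])
for a in (-250,-255,-260): print(a,tomove(*wpt(a),.134))
```

```text
red ([182.2, 245.5], 76, [175, 239, 17, 14]) [-143.2, -262.1]
red ([337.6, 286.2], 18, [336, 283, 5, 7]) [91.1, 97.1]
red ([259.0, 368.9], 2548, [225, 345, 72, 49]) [261.3, -126.2]
green ([340.8, 293.2], 25, [339, 290, 5, 7]) [110.6, 99.5]
green ([370.1, 300.9], 160, [363, 295, 15, 14]) [150.3, 160.7]
[ 0.51142621 -0.21024566  0.13356826] [-1.2884481   0.5597248  -0.60173917] 120.01948142034777 53.08512908209273 18.0667
-250 ('yaw 1.602', array([ 4.8,  8.1, -0.4]), 18.0667)
-255 ('yaw 1.602', array([ 6.2, 12.6, -0.4]), 18.0667)
-260 ('yaw 1.602', array([ 7.2, 17.2, -0.4]), 18.0667)
```

Call:
{"api": "apply_moves", "payload": {"series": [{"jaw":1,"dx":-2,"dy":-4,"dz":0,"turn":0},{"jaw":1,"dx":-2,"dy":-4,"dz":-30,"turn":0},{"jaw":1,"dx":-2,"dy":-4,"dz":-70,"turn":0},{"jaw":1,"dx":-2,"dy":-4,"dz":-110,"turn":0},{"jaw":1,"dx":-2,"dy":-4,"dz":-150,"turn":0}]}}

```text
time: 18.48
tool_pos: [0.5068, -0.2121, 0.2843]
tool_rot: [-0.001, 0.696, 0.718, 0.0]
contact_force: [2.0, -2.2, -0.9]
gripper_width: -0.004
grasp_force: 0.0
```

Call:
{"api": "apply_moves", "payload": {"series": [{"jaw":1,"dx":100,"dy":65,"dz":-50,"turn":0},{"jaw":1,"dx":100,"dy":65,"dz":-50,"turn":0},{"jaw":1,"dx":100,"dy":65,"dz":-50,"turn":0},{"jaw":1,"dx":100,"dy":65,"dz":-50,"turn":0}]}}

```text
time: 18.82
tool_pos: [0.572, -0.1065, 0.3373]
tool_rot: [0.002, 0.694, 0.72, 0.003]
contact_force: [-0.2, -0.4, -0.1]
gripper_width: -0.002
grasp_force: 0.0
```

Call:
{"api": "apply_moves", "payload": {"series": [{"jaw":1,"dx":100,"dy":65,"dz":0,"turn":0},{"jaw":1,"dx":100,"dy":65,"dz":0,"turn":0},{"jaw":1,"dx":100,"dy":65,"dz":0,"turn":0},{"jaw":1,"dx":100,"dy":65,"dz":0,"turn":0},{"jaw":1,"dx":100,"dy":65,"dz":0,"turn":0}]}}

```text
time: 19.23
tool_pos: [0.6312, -0.0072, 0.3321]
tool_rot: [-0.001, 0.695, 0.719, -0.001]
contact_force: [0.2, -0.3, 0.6]
gripper_width: 0.001
grasp_force: 0.0
```

Run:
```python
from h import *
for n in ('scene','wrist'):
    f=grab_frame(n); f=grab_frame(n);f=grab_frame(n); print(n); marks(f)
save(f,'w8.png'); np.save('pics/w8.npy',dict(pixels=f['pixels'],mtx=f['mtx'],camera_from_world=f['camera_from_world']))
s=state(); print(s['tool_pos'],s['time'])
```

```text
scene
red ([181.8, 245.2], 76, [175, 239, 16, 14]) [-144.6, -263.1]
red ([337.7, 286.0], 20, [336, 283, 5, 6]) [90.5, 97.5]
red ([247.4, 372.3], 1573, [225, 349, 73, 45]) [262.8, -151.1]
green ([340.8, 293.2], 25, [339, 290, 5, 7]) [110.6, 99.5]
green ([370.1, 300.8], 158, [363, 295, 15, 13]) [150.0, 160.8]
wrist
red ([314.9, 132.5], 54, [312, 129, 7, 8]) [87.7, 98.7]
red ([454.4, 294.2], 5808, [409, 248, 89, 100]) [257.2, -93.7]
green ([447.9, 118.1], 1119, [433, 82, 40, 67]) [233.3, 113.5]
green ([541.8, 106.2], 1864, [516, 84, 52, 45]) [334.3, 125.6]
green ([340.5, 131.1], 159, [332, 127, 18, 9]) [115.8, 100.2]
[ 0.63075853 -0.00941769  0.3333541 ] 19.5333
```

View pics/w8.png

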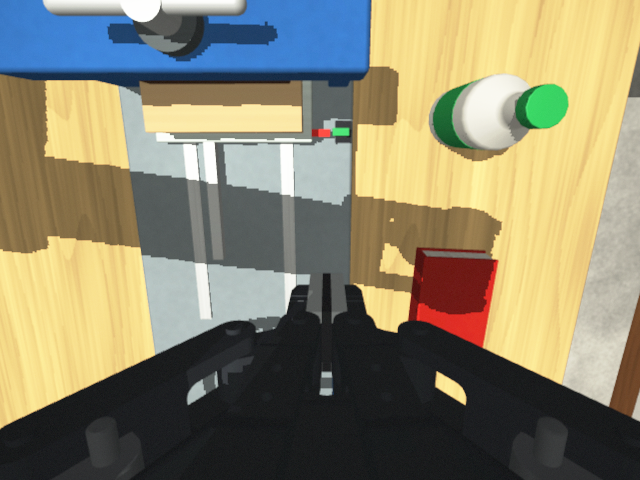

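The index at (315,132) and the clip at (340,131) are level to within about 2 mm, and the fingers are clear. One numerical check of the board remains before I hand in.

```bash
python3 - <<'E'
from h import *
f=np.load('pics/w8.npy',allow_pickle=True).item(); g=f['pixels'].astype(int)
for t in (.152,.156,.160):
    P=[np.r_[Q[:2]+RP@[x,-.055+t],.096] for x in(-.075,.075)]; print(t,proj(f,P).round(1).tolist())
print([g[r,220].tolist() for r in range(124,142)])
E
python3 -c "
from plant import ticket; print(ticket.job_done())"
```

```text
0.152 [[142.9, 134.5], [300.1, 134.1]]
0.156 [[142.3, 130.2], [300.0, 129.7]]
0.16 [[141.8, 125.8], [299.9, 125.3]]
[[252, 236, 171], [252, 235, 170], [252, 234, 168], [252, 234, 168], [252, 234, 168], [252, 234, 168], [252, 236, 172], [234, 202, 139], [152, 130, 97], [131, 131, 116], [132, 140, 130], [130, 137, 127], [128, 134, 124], [127, 135, 126], [174, 183, 170], [204, 215, 198], [229, 236, 226], [219, 226, 215]]
the job is handed in; nothing more can be done
None
```

The board lies flush on the stack and has been let go. The handwheel is wound until the red index is level with the green clip to within about 2 mm by my camera measurements. The job is handed in, but no verdict came back.

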